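# Log the weight of a pottery sample on the draught-shielded balance

## Robot

A 6-joint arm with a two-finger parallel gripper is mounted at the origin on a cart in front of the work surface, level with it; the furniture and walls round the work are solid. World frame = base frame: x ahead of the robot, y to its left, z up, the work surface at z = 0. Lengths are in m, angles in rad, forces in N, time in s.
With the tool pointing down it reaches from about 0.35 to 0.775 m from the base axis. Payload 7.3 kg.
Tool frame: the origin (TCP) lies at the very end of the fingers, on their centre line; the grasp point (between the pads) lies 19 mm behind it; z points along the fingers, y is the line along which they close (so a half turn about z gives the same grasp; the last joint's range is limited). The gripper opens to 92 mm and grips with 3 to 60 N. Pads are 19 mm wide; open, the fingers measure 130 mm over their backs; the gripper's body (75 mm by 190 mm) begins 47 mm behind the grasp point.
Start: joints at [1.012, 0.342, 1.524, -0, 1.275, -0.146], TCP at [0.211, 0.481, 0.227] pointing down, gripper open.
Joint ranges: [-2.53, 2.53], [-0.77, 2.02], [0.04, 2.7], [-1, 4.14], [0.28, 2.66], [-3.11, 3.11]. Speed limits (rad/s): [2.57, 2.57, 3.14, 3.14, 3.14, 3.14].

## Interface

Orientations are given as [roll, pitch, yaw] about the fixed x, y, z axes, in that order (R = Rz(yaw) Ry(pitch) Rx(roll)).
In Python, from cell import observe, read_camera, get_calibration, hand_in, search_frame gives the robot as it stands.
- The arm moves only by the tool step_arm, never from a script. Its argument "commands" is a list of rows, each an object with "translation": the shift along the tool's x, y, z in mm, a list of three; "roll": the turn about the tool's z in rad. In form: [{"translation": [x, y, z], "roll": roll}, ...]. A call has 1 to 20 rows; each row shifts and turns the commanded pose from where the row before left it, along the tool's axes as they then stand; what a row does not reach is not made up. A row lasts 1/12 s, in which the tool goes at most 41.7 mm and 7.16 degrees, less where a joint would pass 70% of its speed; a pose out of reach is approached as far as the arm can. A call is refused whole if a number of a shift passes 41.7 or a number of a turn 0.125, either way. A call with a gripper value outside its range is refused whole. "fingers" is the opening, from 0 (shut) to 1 (fully open), set as the call begins (left out, the last holds). The fingers move at their own pace and stop on an object; "grip_force" is the grip in N (left out, the last holds). Time passes only in rows, so rows that do not move let the fingers close. It gives the time, the measured TCP pose, the force, the opening and the grip force at its end, in the units of the state.
- observe(): the state, without advancing time (a new reading comes with each control period).
- read_camera(name): name is "scene" or "top" or "wrist"; returns the picture (384x512x3 uint8, red, green, blue); there is no depth.
- get_calibration(name): a dict with "camera_matrix" (3x3 intrinsics, pixels), "world_from_camera" (4x4, takes a point from camera to world coordinates). Camera axes: x right, y up, looking along -z (the intrinsics and any distortion apply to the point x, -y, -z); pixel columns grow to the right and rows downward; lengths in m; the calibration is good to about 2 mm. The wrist camera is an equidistant fisheye: a pixel r from the principal point sees the ray r / f radians off the axis. A picture is of the moment at which its call begins: read the wrist's pose just before it. get_calibration takes no time and is no camera call; for the wrist camera it gives the pose at the moment of the call.
- hand_in(): hands the job in; it is judged then, once.
Trained networks look in the newest picture that a camera, given by its name, has taken for a name from the list of things; names that differ only in an ending like _2 or _b are one class to them, and where a whole thing is asked for, a point or a joint stands for the part that bears it (a point fixed in the world has none). Each returns a list of dicts, best first, with "confidence" (0 to 1); they miss things now and then, are a little off and sometimes report something else, mostly with a low value. They report only what shows in the picture. A call takes as long as a camera call.
- search_frame(camera, name): "at" ([x, y, z] in m, in world coordinates, good to about 4 mm: the middle of the surface that is visible of it).
The state is a dict: "time": time; "qpos": joint angles; "qvel": joint speeds; "joint_efforts": joint torques, N m; "tool_pos": TCP position; "tool_rot": TCP orientation; "contact_force": force on the tool from outside, world axes, zero at the start; "torque": the same for the moment, N m; "opening": finger opening in m; "grip_force": force on a finger pad.
Only numpy, scipy, OpenCV 4.12 (cv2) and the standard library are available. Lean on these libraries where they do the work, as an engineer would, in place of code of your own. Each camera call takes 0.05 s, during which the arm holds its last target. There are 200 camera calls.

## Task

The sherd on the balance pan is ready to be weighed, but the draught shield on top is still open. With the fingertips, push the sliding glass top door fully shut by its black ridge handle without pinching it, then lightly press the green record key right in, let it come back up, and withdraw. Leave the other keys, the sherd on the pan and the things lying round the balance as they are.

Things in the scene. Friction and masses are not known exactly. Their poses are not given: they have to be found in the camera images.
- balance: white balance, fixed, 240 mm deep, 190 wide. Origin: centre of its underside; x to its rear, y to its left, z up. Front fascia with keys and display: top 50 mm high (display 60). Glass draught shield from x = -28 to +112 mm, 82 mm to either side, walls 4 mm, rails on top up to 126 mm high. Do not press it with over 25 N.
- top_door (a joint): sliding glass top door of the shield: opening in m, 0 = fully shut (soft rubber stop), 0.085 = open; opens to the balance's rear (+x), starts 0.035 to 0.06 open. Push it along the balance's -x to shut it; about 2 N of friction, stays where it is left. Pane 118 to 122 mm above the worktop
- door_handle (a point): middle of the top of the door's black ridge handle, 144 mm above the worktop; axes as the balance's. Ridge 90 mm long (y), 12 thick (x), on a grey strip 20 mm wide (x) whose top is 125 mm high; behind it (+x) the pane is flat for 110 mm. Shut, it is 18 mm before the balance's origin
- record_key (a joint): green key with a white dot, third of four from the left as seen from the front: travel in m, 0 = up, 0.004 = fully in; spring, starts to move at 1 N and is fully in at about 4.5 N; counts as pressed from 0.0025
- record_key_top (a point): middle of the green key's top, 58 mm above the worktop, 8 mm proud of the fascia. Keys are 20 mm (x) by 24 mm (y), 44 mm apart along the balance's y, in one row 95 mm before its origin; the shield's front rises 65 mm behind it
- power_key (a joint): grey key with a white ring, leftmost of the four (at y = +66 mm of the balance): travel in m, like the record key; must not be pressed
- tare_key (a joint): blue key, second from the left (y = +22 mm): travel in m; must not be pressed
- menu_key (a joint): grey key with a white bar, rightmost (y = -66 mm): travel in m; must not be pressed
- sample: small dark blue glazed sherd, 48x37x8 mm, lying loose on the round steel pan inside the shield; origin: centre of its underside
- pan_center (a point): middle of the steel pan's top, 88 mm across, 58 mm above the worktop, 42 mm behind the balance's origin. Over the rear of the worktop (from 0.63 m ahead of the robot base backwards) a wall shelf hangs 620 mm above it: keep the wrist below that
- sherd_wavy: white sherd with blue waves, 68x50x10 mm, loose on the worktop to the right of the balance; origin: centre of its underside
- sherd_check: white sherd with blue checks, 48x56x7 mm, loose, to the right of the balance; origin: centre of its underside
- sherd_green: dark green glazed sherd, 46x39x8 mm, loose, to the right of the balance; origin: centre of its underside
- pencil: yellow pencil, 136 mm long, 7 mm thick, lying to the left of the balance; origin: middle of its underside
- marker: white marker with a red cap, 135 mm long, 17 mm thick, lying to the left; origin: middle of its underside
- glue_bottle: amber dropper bottle, 33 mm across, 102 mm high, standing behind right; origin: centre of its underside
- masking_tape: roll of masking tape, 104 mm across, 25 mm high, lying behind right; origin: centre of its underside
- calliper: steel vernier calliper, 212x129x10 mm over all, lying behind the balance; origin: centre of its underside
- jar: glass jar with a grey lid, 71 mm across, 110 mm high, standing behind left; origin: centre of its underside

How it is judged:
On the way, in this order (a step that is already met when the one before it is completed fails the run):
1. the glass top door is pushed fully shut (within 2.5 mm of its end stop) (value of joint top_door below 0.0025 m), for 0.2 s.
2. the green record key is pressed in (2.5 mm or more of its 4 mm) (value of joint record_key above 0.0025 m), for 0.05 s.
At the end, for the whole second after the job is handed in: the top door is shut to within 2.5 mm, all four keys are up again (within 1 mm), the sherd lies still on the pan within 5 mm of where it was, and the things round the balance within 10 mm of where they were (value of joint top_door below 0.0025 m and value of joint each of record_key, power_key, tare_key, menu_key below 0.001 m and distance of sample from where it was at the start of the episode below 0.005 m and linear speed of sample below 0.01 m/s and distance of each of sherd_wavy, sherd_check, sherd_green, pencil, marker, glue_bottle, masking_tape, calliper, jar from where it was at the start of the episode below 0.01 m); the robot touches nothing.
It fails at once if the record key is pressed while the draught shield is open by more than 4 mm (value of joint record_key above 0.002 m and value of joint top_door above 0.004 m).
It fails at once if another key is pressed by more than 2 mm (value of joint any of power_key, tare_key, menu_key above 0.002 m).
It fails at once if the door's handle is taken between the fingers instead of being pushed (x of the grasp point in the frame of door_handle between -0.008 and 0.008 m and y of the grasp point in the frame of door_handle between -0.06 and 0.06 m and z of the grasp point in the frame of door_handle below 0.006 m).
It fails at once if the balance is pressed with more than 25 N (contact force between any of the fingers, the arm and balance above 25 N).
It fails at once if the sherd on the pan is touched, shifted by more than 5 mm or lifted, or a thing lying round the balance is shifted by more than 10 mm or lifted (distance of sample from where it was at the start of the episode above 0.005 m or contact force between the fingers and sample above 0.2 N or distance of any of sherd_wavy, sherd_check, sherd_green, pencil, marker, glue_bottle, masking_tape, calliper, jar from where it was at the start of the episode above 0.01 m).
It also fails if it takes over 40 s, if anything falls off the work surface, if the arm or the gripper's body presses on something with over 40 N, if the wrist force passes 120 N, or if a joint passes its speed limit or range.

## Working session

There is one attempt and no reset: what is moved stays moved. The work goes in short steps, Python scripts to look and compute and a tool call to move; the robot and the scene stay as the last step left them, time stands still between calls to the robot, and variables do not carry over. Pictures are saved under pics/ and viewed, at most 10 in all, crops included, and the job is handed in when it is done.

Besides the shell and the picture viewer there is one more tool, called after "Emit:" as name(argument=value, ...) on one line, values as JSON. step_arm: Moves the arm, as the interface text tells. Its arguments: {"type":"object","properties":{"commands":{"type":"array"},"fingers":{"type":"number"},"grip_force":{"type":"number"}},"required":["commands"]}

```bash
mkdir -p pics; python3 - <<'E'
from cell import *
import cv2,numpy as np
s=observe();print(s['time'],s['tool_pos'],s['tool_rot'],s['opening'])
ims=[]
for c in['scene','top']:
    ims.append(read_camera(c)[:,:,::-1])
    for n in ['door_handle','record_key_top','power_key','tare_key','menu_key','record_key','pan_center','balance','top_door','glue_bottle','jar']:
        try:
            r=search_frame(c,n); print(c,n,[(np.round(d['at'],4).tolist(),round(d['confidence'],2)) for d in r[:2]])
        except Exception as e: print(n,e)
cv2.imwrite('pics/scene.png',cv2.resize(ims[0],(800,600)));cv2.imwrite('pics/top.png',cv2.resize(ims[1],(800,600)))
print(observe()['time'])
E
```

```text
0.0 [0.21037956 0.48056105 0.22605428] [-3.14008127e+00 -1.95749431e-04  2.72881243e+00] 0.09187501885616163
scene door_handle [([0.6274, -0.0106, 0.1267], 0.65)]
scene record_key_top [([0.4305, 0.2211, 0.0062], 0.74)]
scene power_key []
scene tare_key [([0.4542, 0.0623, 0.0605], 0.51), ([0.6261, -0.0103, 0.1185], 0.35)]
scene menu_key [([0.7561, -0.1689, 0.0509], 0.4), ([0.4319, -0.0276, 0.0555], 0.39)]
scene record_key [([0.7533, -0.1718, 0.045], 0.72), ([0.4395, 0.0189, 0.0592], 0.62)]
scene pan_center [([0.5329, -0.0081, 0.0664], 0.6)]
scene balance [([0.5343, -0.0162, 0.069], 0.9), ([0.6477, -0.2096, 0.0083], 0.53)]
scene top_door [([0.631, -0.0109, 0.1203], 0.74)]
scene glue_bottle [([0.7531, -0.1674, 0.0449], 0.67), ([0.4624, 0.1008, 0.0599], 0.16)]
scene jar [([0.7192, 0.1987, 0.0854], 0.94)]
top door_handle [([0.6307, -0.0031, 0.1213], 0.89)]
top record_key_top [([0.4421, 0.0215, 0.0586], 0.61)]
top power_key [([0.4322, -0.0222, 0.0596], 0.35)]
top tare_key []
top menu_key []
top record_key [([0.4439, 0.0171, 0.0567], 0.44)]
top pan_center [([0.5532, 0.0138, 0.0906], 0.82)]
top balance [([0.5582, 0.0122, 0.09], 0.77)]
top top_door [([0.625, -0.0033, 0.1247], 0.82)]
top glue_bottle [([0.7591, -0.1614, 0.0598], 0.67), ([0.6294, -0.0043, 0.1254], 0.16)]
top jar [([0.7262, 0.2046, 0.1132], 0.66), ([0.3853, -0.2733, 0.0086], 0.52)]
1.2
```

View pics/top.png

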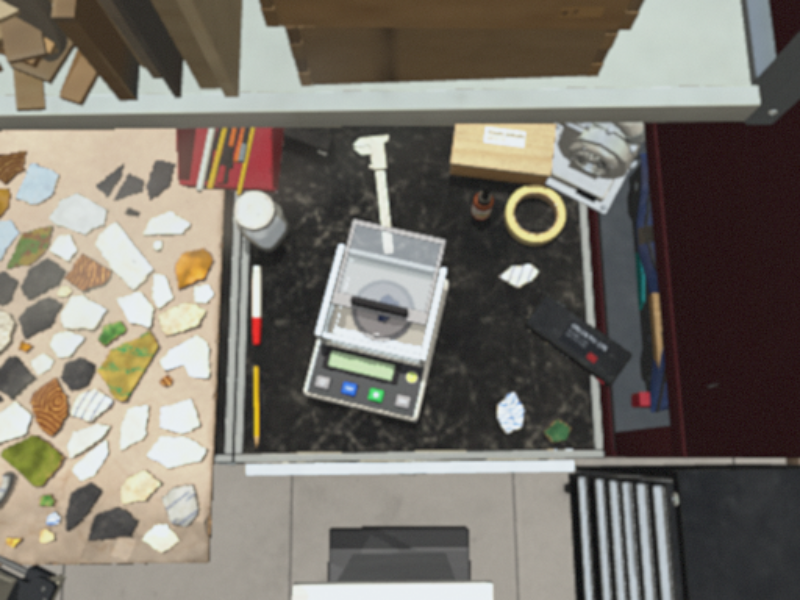

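View pics/scene.png

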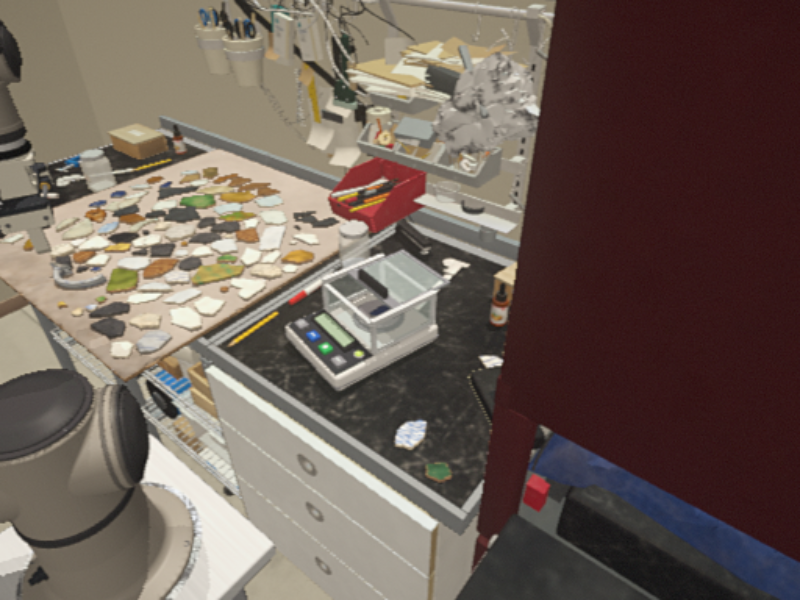

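The top view shows the balance slightly turned: keys at about (322,382), (348,388), (376,395 green) and (402,401). The ridge handle runs from (352,301) to (407,313). The scene view confirms green is the third key from the left and the door is partly open.

```bash
cat > h.py <<'E'
from cell import *
import cv2,numpy as np
def ray(c,uv,z):
    k=get_calibration(c);K=np.array(k['camera_matrix']);T=np.array(k['world_from_camera'])
    d=np.linalg.inv(K)@[uv[0],uv[1],1.];d=T[:3,:3]@[d[0],-d[1],-d[2]]
    return (T[:3,3]+d*(z-T[2,3])/d[2])[:2]
def blob(m,c):
    n,l,s,ce=cv2.connectedComponentsWithStats(m.astype(np.uint8))
    i=1+np.argmin(np.linalg.norm(ce[1:]-c,axis=1)+1000*(s[1:,4]<8)); return l==i,ce[i],s[i]
E
python3 - <<'E'
from h import *
print(list(get_calibration('top')))
im=read_camera('top').astype(int);R,G,B=im[...,0],im[...,1],im[...,2]
_,g,sg=blob((G>R+40)&(G>B+30),(376*.64,395*.64));_,b,sb=blob((B>R+50)&(B>G+20),(348*.64,388*.64))
m,h,sh=blob(im.max(2)<60,(380*.64,306*.64))
pg,pb=ray('top',g,.058),ray('top',b,.058);ph=ray('top',h,.144)
print(g,sg,b,sb,h,sh);print('green',pg,'blue',pb,np.linalg.norm(pg-pb),'handle top',ph)
ys,xs=np.nonzero(m);P=np.array([ray('top',(x,y),.14) for x,y in zip(xs,ys)])
w,V=np.linalg.eigh(np.cov(P.T));v=V[:,1];v=v*np.sign(v[1]);pr=(P-P.mean(0))@v
print('len',np.ptp(pr),'wid',np.ptp((P-P.mean(0))@V[:,0]),'yaw handle',np.arctan2(-v[0],v[1]))
y=pb-pg;print('yaw keys',np.arctan2(-y[0],y[1]))
for yaw in (np.arctan2(-v[0],v[1]),):
    X=np.array([np.cos(yaw),np.sin(yaw)]);Y=np.array([-X[1],X[0]])
    o=pg+.095*X+.022*Y; print('origin',o,'handle in bal',(ph-o)@X,(ph-o)@Y)
T=np.array(get_calibration('top')['world_from_camera']);print(T.round(3))
im=read_camera('top')[200:280,180:300,::-1];im=read_camera('top')[170:275,190:300,::-1]
cv2.imwrite('pics/c.png',cv2.resize(im,(600,572),interpolation=cv2.INTER_CUBIC))
E
```

```text
['camera_matrix', 'world_from_camera']
[240.1125 252.4   ] [235 248  11  10  80] [223.07142857 248.30952381] [218 244  11  10  84] [241.87610619 196.66371681] [226 191  34  12 113]
green [0.44184553 0.01971607] blue [0.45247504 0.06212466] 0.04372041289580649 handle top [0.56549937 0.01142324]
len 0.08254587455336238 wid 0.009386476185306494 yaw handle -0.25926344964460624
yaw keys -0.2455857511977286
origin [0.53931066 0.01662578] handle in bal 0.02664723307600681 0.0016852995391121424
[[-0.011  0.977 -0.211  0.344]
 [-1.    -0.012 -0.002 -0.031]
 [-0.004  0.211  0.978  1.22 ]
 [ 0.     0.     0.     1.   ]]
```

View pics/c.png

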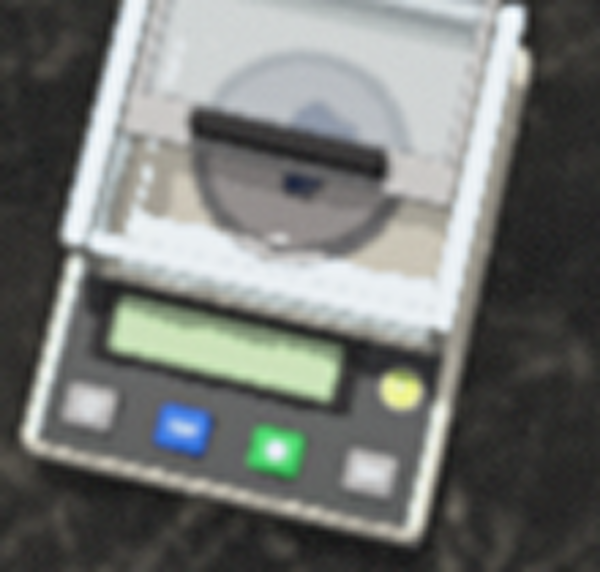

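The crop shows the pane's grey strip and black ridge from (190,122) to (387,165), with the green key at (277,450). Yaw is about -0.25 and the door is about 45 mm open. I'm moving behind the handle with the fingers shut.

Emit:
step_arm(commands=[{"translation": [0, 0, 0], "roll": -0.0815}, {"translation": [0, 0, 0], "roll": -0.0815}, {"translation": [-14, -10, 0], "roll": 0}, {"translation": [-28, -20.5, 0], "roll": 0}, {"translation": [-28, -20.5, 0], "roll": 0}, {"translation": [-28, -20.5, 0], "roll": 0}, {"translation": [-28, -20.5, 0], "roll": 0}, {"translation": [-28, -20.5, 0], "roll": 0}, {"translation": [-28, -20.5, 0], "roll": 0}, {"translation": [-28, -20.5, 0], "roll": 0}, {"translation": [-28, -20.5, 0], "roll": 0}, {"translation": [-28, -20.5, 0], "roll": 0}, {"translation": [-28, -20.5, 0], "roll": 0}, {"translation": [-28, -20.5, 0], "roll": 0}, {"translation": [-28, -20.5, 0], "roll": 0}, {"translation": [-28, -20.5, 0], "roll": 0}, {"translation": [-28, -20.5, 0], "roll": 0}, {"translation": [-28, -20.5, 0], "roll": 0}, {"translation": [-28, -20.5, 0], "roll": 0}, {"translation": [-25, -20, 0], "roll": 0}], fingers=0, grip_force=10)

```text
time: 3.02
tool_pos: [0.5951, 0.0119, 0.2266]
tool_rot: [3.142, 0.0, 2.891]
contact_force: [1.1, -0.0, -0.2]
opening: 0.0003
grip_force: 0.0
```

```bash
python3 - <<'E'
from h import *
cv2.imwrite('pics/w.png',cv2.resize(read_camera('wrist')[:,:,::-1],(800,600)))
s=observe();print(s['time'],s['tool_pos'],s['tool_rot'],s['opening'],s['contact_force'])
k=get_calibration('wrist');print(k)
print([search_frame('wrist',n)[:1] for n in('door_handle','record_key_top')])
E
```

```text
3.0667 [0.59793616 0.00706033 0.2261455 ] [-3.13941112e+00  3.09066570e-03  2.88819545e+00] 0.0002913911029497339 [ 0.03315673 -4.51274736 -0.32123474]
{'camera_matrix': array([[297.31863964,   0.        , 253.61525999],
       [  0.        , 297.31863964, 192.89919878],
       [  0.        ,   0.        ,   1.        ]]), 'world_from_camera': array([[ 0.25058949, -0.93472352, -0.25198579,  0.52996667],
       [ 0.96809274,  0.24163862,  0.06638694,  0.02481745],
       [-0.00116393, -0.26058149,  0.96545116,  0.38439567],
       [ 0.        ,  0.        ,  0.        ,  1.        ]])}
[[{'at': [0.5918, 0.0092, 0.1236], 'confidence': 0.8}], [{'at': [0.4406, 0.0267, 0.0559], 'confidence': 0.58}]]
```

View pics/w.png

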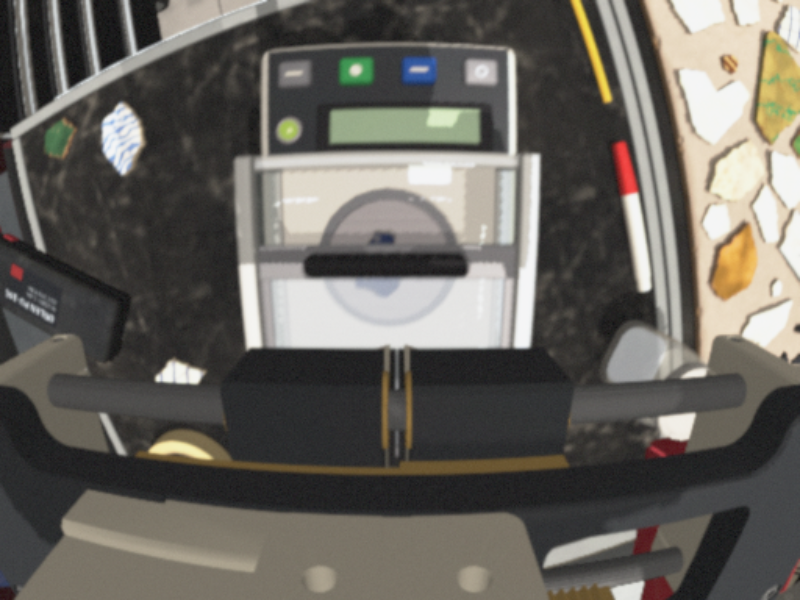

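The wrist view lines up well with the balance: ridge from (304,264) to (468,264), green key at (356,70), blue key at (420,69). I'll work these out precisely.

```bash
python3 - <<'E'
from h import *
def fr(uv,z,k):
    K=k['camera_matrix'];T=k['world_from_camera']
    a=(np.array(uv)-K[:2,2])/K[0,0];t=np.linalg.norm(a)
    d=np.array([a[0]/t*np.sin(t),-a[1]/t*np.sin(t),-np.cos(t)]);d=T[:3,:3]@d
    return (T[:3,3]+d*(z-T[2,3])/d[2])[:2]
k=get_calibration('wrist');im=read_camera('wrist').astype(int);R,G,B=im[...,0],im[...,1],im[...,2]
_,g,sg=blob((G>R+40)&(G>B+30),(356*.64,70*.64));_,b,sb=blob((B>R+50)&(B>G+20),(420*.64,69*.64))
m,h,sh=blob(im.max(2)<50,(386*.64,264*.64));print(sg,sb,sh)
pg,pb=fr(g,.058,k),fr(b,.058,k);y=pb-pg;yaw=np.arctan2(-y[0],y[1])
l,r=fr((304.5*.64,264*.64),.144,k),fr((468*.64,264*.64),.144,k);hy=r-l
print('g',pg,'b',pb,np.linalg.norm(y),yaw,'ridge',l,r,np.linalg.norm(hy),np.arctan2(-hy[0],hy[1]))
yaw=-.25;X=np.array([np.cos(yaw),np.sin(yaw)]);Y=np.array([-X[1],X[0]]);o=pg+.095*X+.022*Y;s=observe();t=s['tool_pos']
ph=fr(h,.141,k)
for n,p in(('o',o),('handle',ph),('tool',t[:2])):print(n,p,((p-o)@X).round(4),((p-o)@Y).round(4))
print(t,s['tool_rot'],s['contact_force'])
E
```

```text
[218  36  22  18 329] [258  36  22  17 332] [ 196  161  104   16 1381]
g [0.44304324 0.02277537] b [0.45366712 0.06497226] 0.0435137256750318 -0.24664298703571846 ridge [ 0.55705192 -0.028979  ] [0.57889036 0.05505592] 0.08682617921186152 -0.25424947796927794
o [0.54053281 0.02058807] 0.0 0.0
handle [0.56803654 0.01220554] 0.0287 -0.0013
tool [0.5939397  0.01306608] 0.0536 0.0059
[0.5939397  0.01306608 0.2261155 ] [ 3.14135529e+00 -1.19298854e-03  2.89010931e+00] [0.14079036 0.27924747 0.48954678]
```

Emit:
step_arm(commands=[{"translation": [-12, -5, 0], "roll": 0}, {"translation": [0, 0, 15], "roll": 0}, {"translation": [0, 0, 20], "roll": 0}, {"translation": [0, 0, 20], "roll": 0}, {"translation": [0, 0, 20], "roll": 0}, {"translation": [0, 0, 12], "roll": 0}, {"translation": [0, 0, 7], "roll": 0}, {"translation": [0, 0, 0], "roll": 0}, {"translation": [0, 0, 0], "roll": 0}, {"translation": [0, 0, 0], "roll": 0}])

```text
time: 4.05
tool_pos: [0.6049, 0.0062, 0.134]
tool_rot: [3.141, 0.002, 2.892]
contact_force: [-0.4, 0.8, 1.0]
opening: 0.0003
grip_force: 0.0
```

Emit:
step_arm(commands=[{"translation": [4, 0, 2], "roll": 0}, {"translation": [5, 0, 0], "roll": 0}, {"translation": [5, 0, 0], "roll": 0}, {"translation": [5, 0, 0], "roll": 0}, {"translation": [5, 0, 0], "roll": 0}, {"translation": [5, 0, 0], "roll": 0}, {"translation": [5, 0, 0], "roll": 0}, {"translation": [5, 0, 0], "roll": 0}, {"translation": [5, 0, 0], "roll": 0}, {"translation": [5, 0, 0], "roll": 0}, {"translation": [5, 0, 0], "roll": 0}, {"translation": [3, 0, 0], "roll": 0}, {"translation": [0, 0, 0], "roll": 0}])

```text
time: 5.13
tool_pos: [0.5483, 0.0202, 0.1307]
tool_rot: [3.141, -0.001, 2.892]
contact_force: [-0.3, 0.1, -0.3]
opening: 0.0004
grip_force: 0.0
```

```bash
python3 - <<'E'
from h import *
cv2.imwrite('pics/w2.png',cv2.resize(read_camera('wrist')[:,:,::-1],(800,600)))
s=observe();print(s['time'],s['tool_pos'],s['contact_force'])
p=s['tool_pos'][:2]-[.5405,.0206];print(p@[.969,-.247],p@[.247,.969])
E
```

```text
5.1833 [0.54848108 0.02025245 0.13059036] [-0.32192824 -0.74046411 -0.21454035]
0.007819516365344835 0.001634549874615058
```

View pics/w2.png

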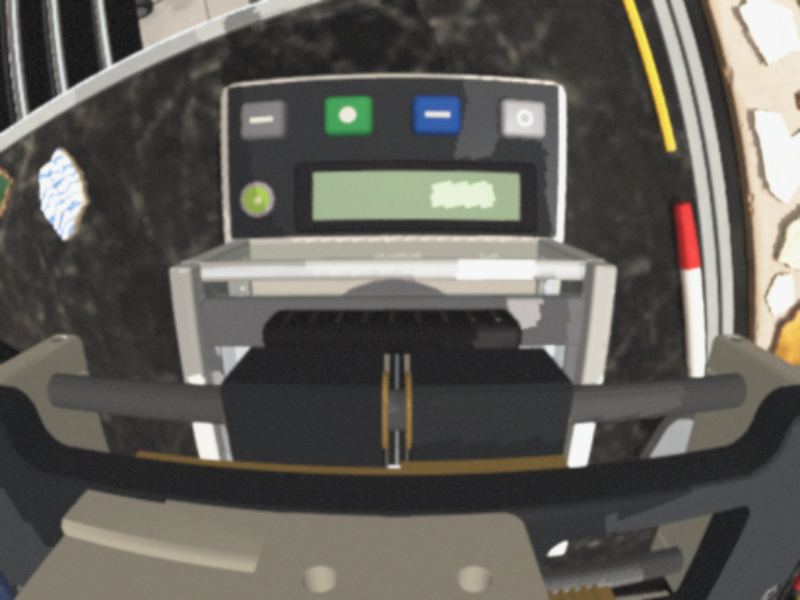

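The handle at (392,330) is moving with the fingers, and a gap of about 25 px remains to the front rail at (390,268). I'll push on slowly until the force shows the stop.

Emit:
step_arm(commands=[{"translation": [3, 0, 0], "roll": 0}, {"translation": [3, 0, 0], "roll": 0}, {"translation": [2, 0, 0], "roll": 0}, {"translation": [2, 0, 0], "roll": 0}, {"translation": [1, 0, 0], "roll": 0}, {"translation": [0, 0, 0], "roll": 0}, {"translation": [0, 0, 0], "roll": 0}])

```text
time: 5.77
tool_pos: [0.5397, 0.0224, 0.1307]
tool_rot: [3.141, 0.003, 2.892]
contact_force: [6.2, -1.3, -2.9]
opening: 0.0004
grip_force: 3.0
```

Emit:
step_arm(commands=[{"translation": [1, 0, 0], "roll": 0}, {"translation": [0.5, 0, 0], "roll": 0}, {"translation": [0, 0, 0], "roll": 0}, {"translation": [0, 0, 0], "roll": 0}])

```text
time: 6.1
tool_pos: [0.5396, 0.0224, 0.1308]
tool_rot: [3.141, 0.006, 2.892]
contact_force: [9.9, -1.9, -7.4]
opening: 0.0006
grip_force: 5.3
```

```bash
python3 - <<'E'
from h import *
cv2.imwrite('pics/w3.png',cv2.resize(read_camera('wrist')[:,:,::-1],(800,600)))
s=observe();print(s['time'],s['tool_pos'],s['contact_force'])
E
```

```text
6.15 [0.53965863 0.02240195 0.13080793] [10.11680773 -2.61334158 -7.17458737]
```

View pics/w3.png

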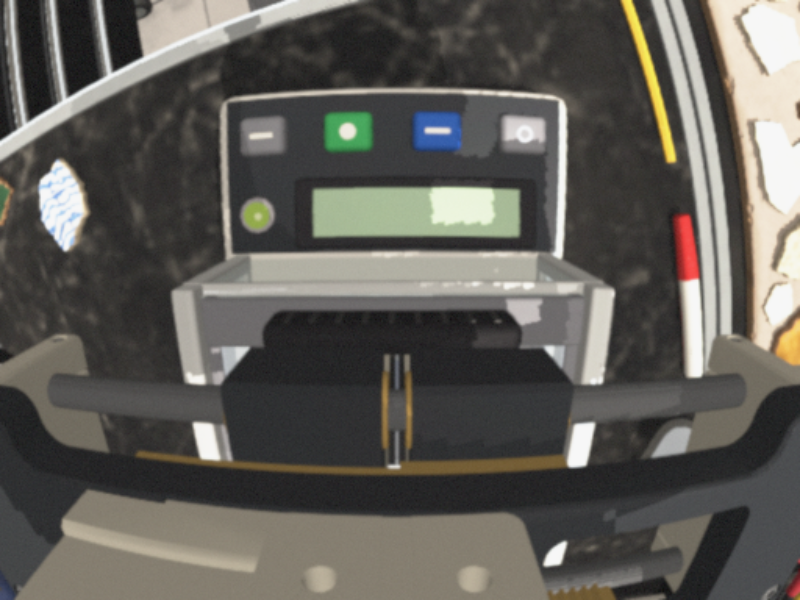

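The strip now sits against the front rail at (390,295) and the force rises with no further motion, so the door is shut. Next I back off, lift, and go over the green key.

Emit:
step_arm(commands=[{"translation": [-5, 0, 0], "roll": 0}, {"translation": [-6, 0, 0], "roll": 0}, {"translation": [0, 0, -15], "roll": 0}, {"translation": [0, 0, -20], "roll": 0}, {"translation": [0, 0, -15], "roll": 0}, {"translation": [15, -4, 0], "roll": 0}, {"translation": [20, -5, 0], "roll": 0}, {"translation": [20, -5, 0], "roll": 0}, {"translation": [20, -5, 0], "roll": 0}, {"translation": [17, -4, 0], "roll": 0}, {"translation": [10, -1, 0], "roll": 0}, {"translation": [0, 0, 0], "roll": 0}, {"translation": [0, 0, 0], "roll": 0}, {"translation": [0, 0, 0], "roll": 0}])

```text
time: 7.32
tool_pos: [0.444, 0.0222, 0.181]
tool_rot: [3.141, 0.001, 2.892]
contact_force: [0.5, -0.6, 0.0]
opening: 0.0004
grip_force: 0.0
```

```bash
python3 - <<'E'
from h import *
cv2.imwrite('pics/w4.png',cv2.resize(read_camera('wrist')[:,:,::-1],(800,600)))
s=observe();print(s['time'],s['tool_pos'],s['tool_rot'],s['contact_force'])
print([(n,search_frame('wrist',n)[:1]) for n in('door_handle','record_key_top')])
read_camera('top');print(search_frame('top','door_handle')[:1])
E
```

```text
7.3667 [0.44396971 0.02219311 0.18077179] [3.14138672e+00 6.64264254e-04 2.89185390e+00] [-0.05830885  0.04148098  0.91949206]
[('door_handle', []), ('record_key_top', [{'at': [0.4368, 0.0231, 0.0555], 'confidence': 0.86}])]
[{'at': [0.6073, 0.0064, 0.1218], 'confidence': 0.61}]
```

View pics/w4.png

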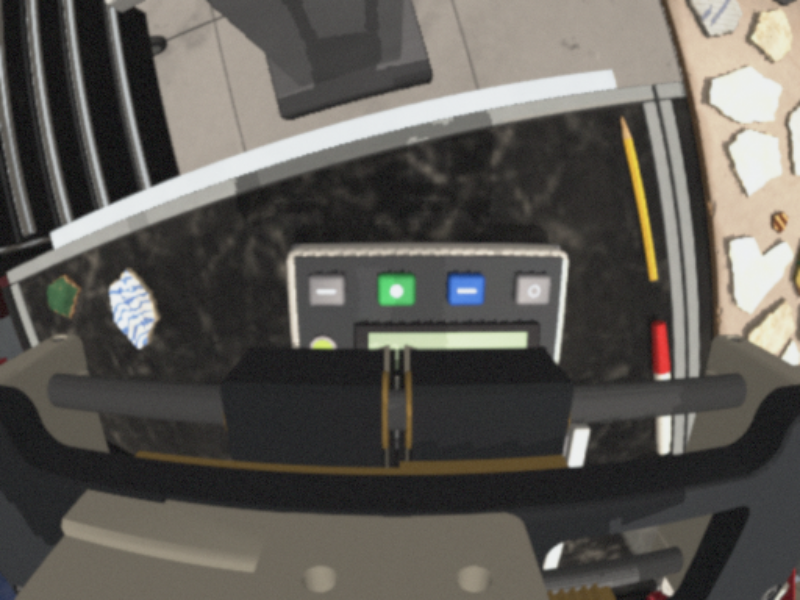

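The green key at (397,291) is on the fingers' centre line at column 397. I'll descend to just above it.

Emit:
step_arm(commands=[{"translation": [2, 0, 15], "roll": 0}, {"translation": [0, 0, 20], "roll": 0}, {"translation": [0, 0, 20], "roll": 0}, {"translation": [0, 0, 20], "roll": 0}, {"translation": [0, 0, 20], "roll": 0}, {"translation": [0, 0, 12], "roll": 0}, {"translation": [0, 0, 6], "roll": 0}, {"translation": [0, 0, 4], "roll": 0}, {"translation": [0, 0, 0], "roll": 0}, {"translation": [0, 0, 0], "roll": 0}, {"translation": [0, 0, 0], "roll": 0}])

```text
time: 8.48
tool_pos: [0.4416, 0.0227, 0.0644]
tool_rot: [3.141, 0.002, 2.892]
contact_force: [-0.2, -0.0, 0.5]
opening: 0.0005
grip_force: 0.0
```

```bash
python3 - <<'E'
from h import *
cv2.imwrite('pics/w5.png',cv2.resize(read_camera('wrist')[120:300,130:380,::-1],(800,576)))
s=observe();print(s['time'],s['tool_pos'],s['contact_force'])
E
```

```text
8.5333 [0.44158913 0.02270811 0.06445833] [-0.36126959 -0.21600191 -0.28364263]
```

View pics/w5.png

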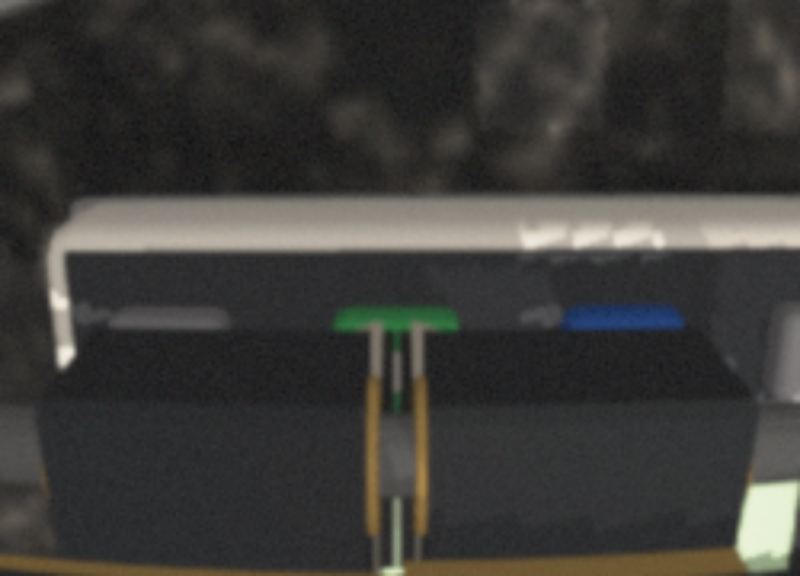

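The green key at (396,318) is centred under the fingertips. Pressing it gently now.

Emit:
step_arm(commands=[{"translation": [0, 0, 3], "roll": 0}, {"translation": [0, 0, 2], "roll": 0}, {"translation": [0, 0, 1.5], "roll": 0}, {"translation": [0, 0, 1], "roll": 0}, {"translation": [0, 0, 1], "roll": 0}, {"translation": [0, 0, 0], "roll": 0}, {"translation": [0, 0, 0], "roll": 0}])

```text
time: 9.12
tool_pos: [0.4411, 0.0227, 0.0553]
tool_rot: [3.141, 0.0, 2.892]
contact_force: [-1.0, -0.1, 4.1]
opening: 0.0009
grip_force: 1.6
```

Emit:
step_arm(commands=[{"translation": [0, 0, 1], "roll": 0}, {"translation": [0, 0, 1], "roll": 0}, {"translation": [0, 0, 0.5], "roll": 0}, {"translation": [0, 0, 0], "roll": 0}, {"translation": [0, 0, 0], "roll": 0}])

```text
time: 9.53
tool_pos: [0.4412, 0.0227, 0.0539]
tool_rot: [3.141, 0.001, 2.892]
contact_force: [-5.2, 0.8, 18.5]
opening: 0.0008
grip_force: 9.2
```

The key is fully in, on its stop. Withdrawing straight up.

Emit:
step_arm(commands=[{"translation": [0, 0, -3], "roll": 0}, {"translation": [0, 0, -5], "roll": 0}, {"translation": [0, 0, -10], "roll": 0}, {"translation": [0, 0, -20], "roll": 0}, {"translation": [0, 0, -30], "roll": 0}, {"translation": [0, 0, -30], "roll": 0}, {"translation": [0, 0, -30], "roll": 0}, {"translation": [0, 0, -25], "roll": 0}, {"translation": [15, 0, -10], "roll": 0}, {"translation": [15, 0, 0], "roll": 0}, {"translation": [0, 0, 0], "roll": 0}, {"translation": [0, 0, 0], "roll": 0}, {"translation": [0, 0, 0], "roll": 0}])

```text
time: 10.62
tool_pos: [0.4123, 0.0301, 0.2154]
tool_rot: [-3.142, -0.0, 2.892]
contact_force: [0.7, 0.3, 0.0]
opening: 0.0004
grip_force: 0.0
```

```bash
python3 - <<'E'
from h import *
cv2.imwrite('pics/w6.png',cv2.resize(read_camera('scene')[150:260,170:300,::-1],(708,600),interpolation=cv2.INTER_CUBIC))
s=observe();print(s['time'],s['tool_pos'],s['contact_force'])
E
```

```text
10.6667 [0.41233588 0.03001558 0.21532454] [ 0.48862285 -0.97591181 -0.93697771]
```

View pics/w6.png

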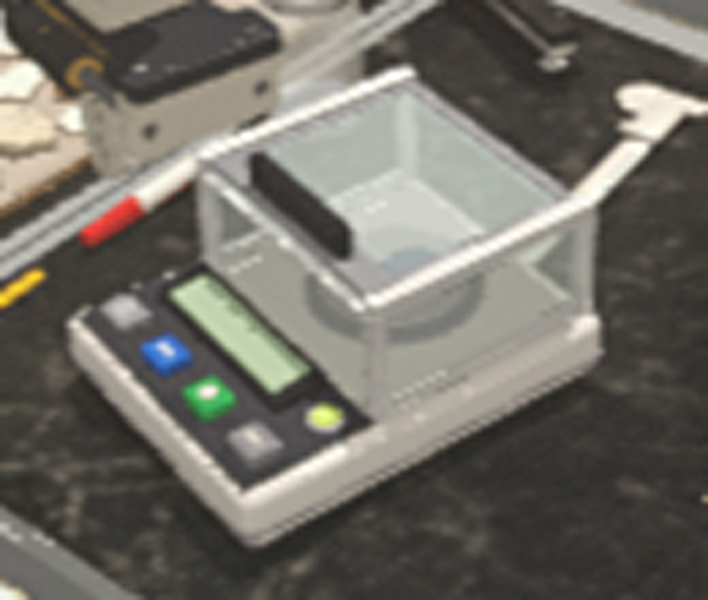

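The door is shut against the front rail, with the handle at (300,205). The green key at (208,395) is up and the gripper is clear.

```bash
python3 -c "
from cell import *
print(hand_in())"
```

```text
the job is handed in; nothing more can be done
None
```

I pushed the top door shut, pressed the green record key fully in and let it come back up, then withdrew the arm and handed the job in at about 10.7 s; the hand-in returned no verdict.

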